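# Find the sachet-dispenser lid with the broken catch and hold it open

### The job

The catch under one of the three steel lids of the sachet dispenser has broken, and a colleague is about to fit a new one. First push the dispenser's front flap fully shut until it snaps onto its catch, so that no sachets slide out; then tap all three lids, in turn from left to right as you face them, to feel which one gives under the tap. Lift that loose lid (each has a black tab in front) more than halfway to upright and finish while still holding it open in the gripper, with the flap and the other two lids shut, and do not disturb the things standing about.

Things in the scene. Friction and masses are not known exactly. Their poses are not given: they have to be found in the camera images.
- dispenser: Dark blue countertop sachet dispenser, fixed to the counter: box 120 mm deep (x), 264 mm wide (y), three hoppers side by side at 86 mm pitch, each with a flat steel lid on top (lid tops 139.5 mm above the counter). Origin: centre of its underside; x to its back, y to its left; its front with the flap and the black tabs faces the robot (-x).
- flap (a joint): Steel front flap, 256 mm wide and 100 mm high, hinged along its foot (hinge 64 mm in front of the dispenser's origin, 16 mm above the counter). 0 = fully shut, grows as its top leans out toward the robot (stop at 0.8 rad). Stays where it is left. In the last 0.14 rad it meets a sprung roller catch (3 to 8 N at the bar), snaps past and is held shut at 0.
- flap_bar (a point): Middle of the round black finger bar along the top outer edge of the flap: 9 mm thick, 236 mm long, runs along the flap's y. With the flap shut it lies 74 mm in front of the dispenser's origin and 112 mm above the counter. The three lid tabs hang out above it: there is 72 mm free between neighbouring tabs (centres of the gaps 43 mm left and right of the dispenser's middle).
- lid_left (a joint): Hinge of the left (+y) lid, along y at its back, 55 mm behind the dispenser's origin, 136.5 mm up. 0 = shut, grows as the front rises, stop about 1.25 rad; let go, it falls shut. 0.16 kg. On a sound catch it is rigid (gives under 1 mm) and cannot be opened. The lid with the broken catch looks the same but rests on soft foam: under 3 N its front sinks 3 mm or more (value -0.03 or less) and rises again.
- lid_left_tab (a point): Black pull tab of the left (+y) lid, where to pinch it: a bar sticking straight out of the lid's front edge, 14 mm wide (lid's y), 10 mm thick (z), free for 32 mm forward of the edge; this point is its mid-section, 136 mm in front of the hinge and 20 mm in front of the lid's edge. The shut flap's bar lies 15 mm below the tab's underside, 7 mm further back. x points from tab to hinge, z up out of the lid when shut.
- lid_left_front (a point): Point on the flat top of the left (+y) lid, on its middle line, 21 mm behind its front edge and 95 mm in front of the hinge: a place to tap. Lid 113 mm long, 82 mm wide, 6 mm thick.
- lid_middle (a joint): Hinge of the middle lid, along y at its back, 55 mm behind the dispenser's origin, 136.5 mm up. 0 = shut, grows as the front rises, stop about 1.25 rad; let go, it falls shut. 0.16 kg. On a sound catch it is rigid (gives under 1 mm) and cannot be opened. The lid with the broken catch looks the same but rests on soft foam: under 3 N its front sinks 3 mm or more (value -0.03 or less) and rises again.
- lid_middle_tab (a point): Black pull tab of the middle lid, where to pinch it: a bar sticking straight out of the lid's front edge, 14 mm wide (lid's y), 10 mm thick (z), free for 32 mm forward of the edge; this point is its mid-section, 136 mm in front of the hinge and 20 mm in front of the lid's edge. The shut flap's bar lies 15 mm below the tab's underside, 7 mm further back. x points from tab to hinge, z up out of the lid when shut.
- lid_middle_front (a point): Point on the flat top of the middle lid, on its middle line, 21 mm behind its front edge and 95 mm in front of the hinge: a place to tap. Lid 113 mm long, 82 mm wide, 6 mm thick.
- lid_right (a joint): Hinge of the right (-y) lid, along y at its back, 55 mm behind the dispenser's origin, 136.5 mm up. 0 = shut, grows as the front rises, stop about 1.25 rad; let go, it falls shut. 0.16 kg. On a sound catch it is rigid (gives under 1 mm) and cannot be opened. The lid with the broken catch looks the same but rests on soft foam: under 3 N its front sinks 3 mm or more (value -0.03 or less) and rises again.
- lid_right_tab (a point): Black pull tab of the right (-y) lid, where to pinch it: a bar sticking straight out of the lid's front edge, 14 mm wide (lid's y), 10 mm thick (z), free for 32 mm forward of the edge; this point is its mid-section, 136 mm in front of the hinge and 20 mm in front of the lid's edge. The shut flap's bar lies 15 mm below the tab's underside, 7 mm further back. x points from tab to hinge, z up out of the lid when shut.
- lid_right_front (a point): Point on the flat top of the right (-y) lid, on its middle line, 21 mm behind its front edge and 95 mm in front of the hinge: a place to tap. Lid 113 mm long, 82 mm wide, 6 mm thick.
- cookie_bowl: White bowl of biscuits, 118 mm across, 52 mm high; bystander, origin at the centre of its underside.
- fork_jar: Amber glass jar with forks, 80 mm across, 176 mm high; bystander, origin at the centre of its underside.
- knife_jar: Amber glass jar with knives, 86 mm across, 188 mm high; bystander, origin at the centre of its underside.
- toothpicks: Small glass of toothpicks, 61 mm across, 72 mm high; bystander, origin at the centre of its underside.
- notebook: Blue spiral notebook, 148 x 109 x 14 mm; bystander, origin at the centre of its underside.
- bell: Counter bell, 73 mm across, 58 mm high; bystander, origin at the centre of its underside.
- mug: Navy mug, 81 mm across, 111 mm with its handle, 81 mm high; bystander, origin at the centre of its underside.

How it is judged (in metres and radians):
On the way, in this order (a step that is already met when the one before it is completed fails the run):
1. the front flap is shut on its catch (value of joint flap below 0.02 rad), for 0.2 s.
2. the left lid has been tapped, with the flap and all lids shut (contact force between the fingers and lid_left above 1 N and value of joint flap below 0.03 rad and value of joint each of lid_left, lid_middle, lid_right below 0.05 rad), for 0.02 s.
3. the middle lid has been tapped, with the flap and all lids shut (contact force between the fingers and lid_middle above 1 N and value of joint flap below 0.03 rad and value of joint each of lid_left, lid_middle, lid_right below 0.05 rad), for 0.02 s.
4. the right lid has been tapped, with the flap and all lids shut (contact force between the fingers and lid_right above 1 N and value of joint flap below 0.03 rad and value of joint each of lid_left, lid_middle, lid_right below 0.05 rad), for 0.02 s.
5. the loose lid is lifted more than halfway to upright (((value of joint lid_left above 0.7 rad and contact force between the fingers and lid_left above 0.5 N and angular speed of lid_left below 0.15 rad/s and value of joint each of lid_middle, lid_right below 0.05 rad) or (value of joint lid_middle above 0.7 rad and contact force between the fingers and lid_middle above 0.5 N and angular speed of lid_middle below 0.15 rad/s and value of joint each of lid_left, lid_right below 0.05 rad) or (value of joint lid_right above 0.7 rad and contact force between the fingers and lid_right above 0.5 N and angular speed of lid_right below 0.15 rad/s and value of joint each of lid_left, lid_middle below 0.05 rad))), for 0.2 s.
At the end, for the whole second after the job is handed in: The gripper's fingers hold the loose lid raised by more than 0.7 rad (40 degrees; it falls shut if let go) and still (under 0.15 rad/s), the other two lids are shut (under 0.05 rad), and the flap is still seated shut (under 0.03 rad) (value of joint flap below 0.03 rad and ((value of joint lid_left above 0.7 rad and contact force between the fingers and lid_left above 0.5 N and angular speed of lid_left below 0.15 rad/s and value of joint each of lid_middle, lid_right below 0.05 rad) or (value of joint lid_middle above 0.7 rad and contact force between the fingers and lid_middle above 0.5 N and angular speed of lid_middle below 0.15 rad/s and value of joint each of lid_left, lid_right below 0.05 rad) or (value of joint lid_right above 0.7 rad and contact force between the fingers and lid_right above 0.5 N and angular speed of lid_right below 0.15 rad/s and value of joint each of lid_left, lid_middle below 0.05 rad))); the arm keeps its last pose, push and grip.
It fails at once if a thing standing about is shoved more than 25 mm or tipped (distance of any of cookie_bowl, fork_jar, knife_jar, toothpicks, notebook, bell, mug from where it was at the start of the episode above 0.025 m or angle between any of cookie_bowl, fork_jar, knife_jar, toothpicks, notebook, bell, mug's own z axis and vertical above 0.35 rad).
It also fails if it takes over 58 s, if anything falls off the work surface, if the arm or the gripper's body presses on something with over 40 N, if the wrist force passes 120 N, or if a joint passes its speed limit or range.

### The arm

A 6-joint arm with a two-finger parallel gripper is mounted at the origin on a cart in front of the work surface, level with it; the furniture and walls round the work are solid. World frame = base frame: x ahead of the robot, y to its left, z up, the work surface at z = 0. Lengths are in m, angles in degrees, forces in N, time in s.
With the tool pointing down it reaches from about 0.325 to 0.9 m from the base axis. Payload 6.1 kg.
Tool frame: the origin (TCP) lies on the centre line of the jaws, within the pads' length; the fingertips stand 8 mm ahead of it and the grasp point (between the pads) lies 11 mm behind it (robot.tip_extent is the distance from the TCP to the fingertips, in m); z points along the fingers, y is the line along which they close (so a half turn about z gives the same grasp; the last joint's range is limited). The gripper opens to 87 mm and grips with 3 to 60 N. Pads are 19 mm wide; open, the fingers measure 117 mm over their backs; the gripper's body (75 mm by 190 mm) begins 51 mm behind the grasp point.
Start: joints at [-74.49, 12.628, 87.462, -0, 79.91, -7.225], TCP at [0.242, -0.576, 0.231] pointing down, gripper open.
Joint ranges: [-170.65, 170.65], [-52.31, 119.04], [5.05, 147.46], [-71.25, 251.25], [11.57, 151.72], [-153.62, 153.62]. Speed limits (degrees/s): [147.25, 147.25, 172.46, 180, 180, 180].

### API

Orientations are given as a 3x3 rotation matrix whose columns are the frame's x, y, z axes.
In Python, from rig import robot gives the robot as it stands.
- The arm moves only by the tool play_rows, never from a script. Its argument "increments" is text: rows parted by semicolons, each of 6 numbers parted by spaces: the shift along the world's x, y, z scaled (see below), then the turn, a rotation vector about the world's x, y, z scaled (see below). In form: dx dy dz wx wy wz; .... A call has 1 to 8 rows; each row shifts and turns the commanded pose from where the row before left it; what a row does not reach is not made up. The controller multiplies each number of a shift by 0.025 m and each number of a turn by 0.12 rad. A row lasts 1/8 s, in which the tool goes at most 62.5 mm and 10.7 degrees, less where a joint would pass 70% of its speed; a pose out of reach is approached as far as the arm can. A call with a number of a shift or a turn outside -1 to 1 is refused whole. A call with a gripper value outside its range is refused whole. "claw" is the opening, from -1 (shut) to 1 (fully open), so that 0 is half open, set as the call begins (left out, the last holds). The fingers move at their own pace and stop on an object; "grip_force" is the grip in N (left out, the last holds). Time passes only in rows, so rows that do not move let the fingers close. It gives the time, the measured TCP pose, the force, the opening and the grip force at its end, in the units of the state.
- robot.get_obs(): the state, without advancing time (a new reading comes with each control period).
- robot.snapshot(name): name is "scene" or "top" or "wrist"; returns the picture (400x640x3 uint8, red, green, blue); there is no depth.
- robot.camera_model(name): a dict with "vertical_fov" (degrees; the focal length in pixels is half the picture's height over the tangent of half this angle, whatever the lens; pixels are square), "cx", "cy" (the principal point, pixels), "k1" (the pictures are not rectified: a ray, as slopes to the right and down, at radius r is drawn at 1 + k1 r^2 times it, then the intrinsics apply), "R" (3x3) and "t" (3): a world point X has camera coordinates R X + t; the wrist camera has in their place "mount" (4x4, takes a point from camera to tool coordinates, whose origin is the TCP and whose axes are the flange's). Camera axes: x right, y down, z forward; pixel columns grow to the right and rows downward; lengths in m; the calibration is good to about 2 mm. A picture is of the moment at which its call begins: read the wrist's pose just before it. camera_model takes no time and is no camera call.
- robot.sign_off(): hands the job in; it is judged then, once.
The state is a dict: "clock": time; "q": joint angles; "qvel": joint speeds; "tau": joint torques, N m; "tool_pos": TCP position; "tool_rot": TCP orientation; "force": force on the tool from outside, world axes, zero at the start; "moment": the same for the moment, N m; "opening": finger opening in m; "gripper_force": force on a finger pad.
Only numpy, scipy, OpenCV 4.12 (cv2) and the standard library are available. Lean on these libraries where they do the work, as an engineer would, in place of code of your own. Each camera call takes 0.05 s, during which the arm holds its last target. There are 200 camera calls.

## Working session

There is one attempt and no reset: what is moved stays moved. The work goes in short steps, Python scripts to look and compute and a tool call to move; the robot and the scene stay as the last step left them, time stands still between calls to the robot, and variables do not carry over. Pictures are saved under pics/ and viewed, at most 10 in all, crops included, and the job is handed in when it is done.

Besides the shell and the picture viewer there is one more tool, called after ">>>" by a JSON object that holds its "method" and its "body". play_rows: Moves the arm, as the interface text tells. Its arguments: {"type":"object","properties":{"increments":{"type":"string"},"claw":{"type":"number"},"grip_force":{"type":"number"}},"required":["increments"]}

```bash
mkdir -p pics; cat > h.py <<'E'
import numpy as np, cv2
from rig import robot
def cam(n,obs=None):
    m=robot.camera_model(n); f=200/np.tan(np.radians(m['vertical_fov'])/2)
    if 'R' in m: R=np.array(m['R']);t=np.array(m['t'])
    else:
        M=np.array(m['mount']); o=obs
        Rt=np.array(o['tool_rot']).reshape(3,3); Rc=Rt@M[:3,:3]; c=Rt@M[:3,3]+np.array(o['tool_pos'])
        R=Rc.T; t=-R@c
    return f,m['cx'],m['cy'],m['k1'],R,t
def ray(c,u,v):
    f,cx,cy,k,R,t=c
    d=np.array([(u-cx)/f,(v-cy)/f]); s=d.copy()
    for _ in range(30): s=d/(1+k*(s@s))
    w=R.T@np.array([s[0],s[1],1]); return -R.T@t, w/np.linalg.norm(w)
def onz(c,u,v,z):
    o,d=ray(c,u,v); return o+d*(z-o[2])/d[2]
def proj(c,X):
    f,cx,cy,k,R,t=c
    p=R@np.asarray(X,float)+t; s=p[:2]/p[2]; s=s*(1+k*(s@s)); return np.array([cx+f*s[0],cy+f*s[1]])
def tri(rays):
    A=0;b=0
    for o,d in rays:
        P=np.eye(3)-np.outer(d,d); A=A+P; b=b+P@o
    X=np.linalg.solve(A,b); return X,[float(np.linalg.norm((np.eye(3)-np.outer(d,d))@(X-o))) for o,d in rays]
E
python3 - <<'E'
from h import *
for n in ('scene','top'):
    cv2.imwrite(f'pics/{n}0.png',robot.snapshot(n)[:,:,::-1])
    m=robot.camera_model(n); R=np.array(m['R']);print(n,m['vertical_fov'],m['k1'],-R.T@np.array(m['t']),R[2])
o=robot.get_obs();print(o['clock'],o['opening'],np.round(o['tool_rot'],3).tolist(),robot.tip_extent)
E
```

```text
scene 42.54009881382854 -0.10751233460206333 [ 0.46037941 -1.98080955  1.40912541] [ 0.01732834  0.83843649 -0.54472376]
top 51.09839651715458 0.011021839334476936 [0.24433549 0.00859405 1.63402509] [ 0.15825202 -0.01146487 -0.98733219]
0.1 0.08697147071606273 [[0.922, 0.386, -0.0], [0.386, -0.922, 0.002], [0.0, -0.002, -1.0]] 0.008
```

View pics/scene0.png

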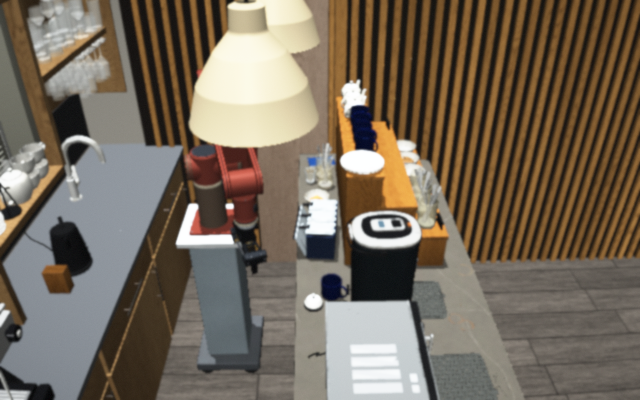

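View pics/top0.png

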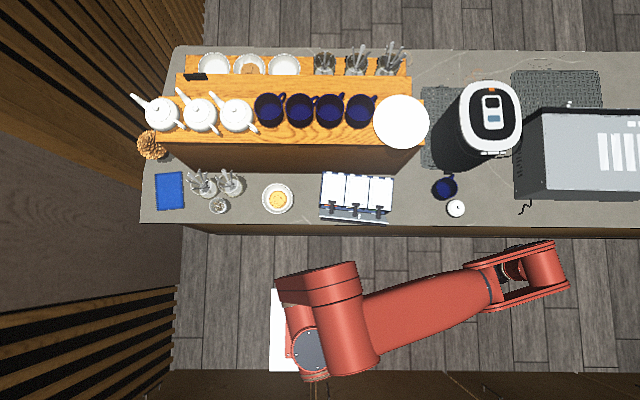

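The top view shows the dispenser around (356,196) with three tabs near row 210 and the flap leaning out. The bowl is at (277,198), the mug at (444,187) and the bell at (456,208). I'll zoom in on both views.

```bash
python3 - <<'E'
from h import *
a=cv2.imread('pics/top0.png')[160:232,250:480]; b=cv2.imread('pics/scene0.png')[180:275,280:380]
a=cv2.resize(a,None,fx=3.4,fy=3.4,interpolation=cv2.INTER_CUBIC); b=cv2.resize(b,None,fx=3.5,fy=3.5,interpolation=cv2.INTER_CUBIC)
p=np.zeros((a.shape[0]+b.shape[0],790,3),np.uint8); p[:a.shape[0],:a.shape[1]]=a; p[a.shape[0]:,:b.shape[1]]=b
cv2.imwrite('pics/z0.png',p); print(p.shape)
c=cam('top')
for n,u,v,z in [('tabL',331,209,.1345),('tabM',357,210.5,.1345),('tabR',382,211.5,.1345),('mug',444,187,.08),('bell',456,208,.05),('bowl',277,198,.05),('edge',400,225,0)]: print(n,np.round(onz(c,u,v,z),3))
E
```

```text
(577, 790, 3)
tabL [ 0.439 -0.064  0.135]
tabM [ 0.434 -0.158  0.135]
tabR [ 0.432 -0.248  0.135]
mug [ 0.535 -0.494  0.08 ]
bell [ 0.459 -0.547  0.05 ]
bowl [0.49  0.139 0.05 ]
edge [ 0.396 -0.341  0.   ]
```

View pics/z0.png

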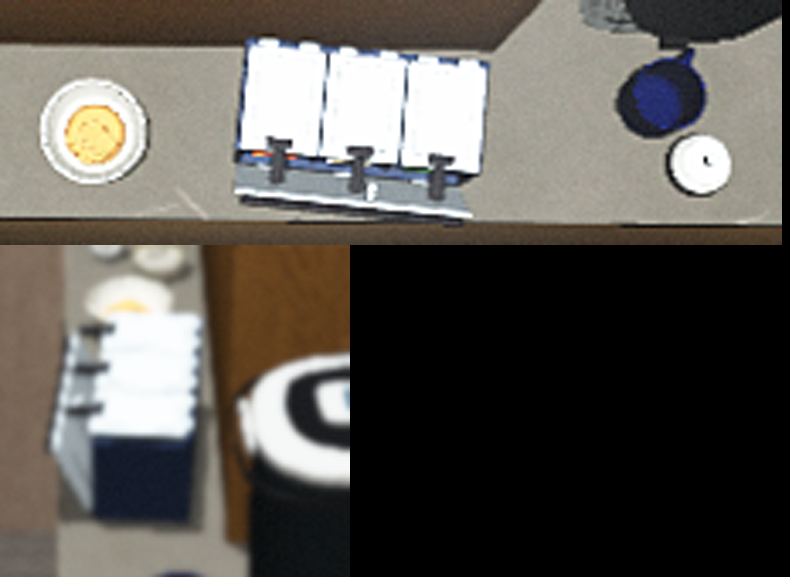

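The zoom shows the flap leaning out, with its bar running from (240,190) to (470,212) in the crop, and the tabs reaching about halfway out over it. I'll move above the dispenser for wrist views.

>>> {"method": "play_rows", "body": {"increments": "0.4 1 0.8 0 0 -0.45;0.4 1 0.8 0 0 -0.45;0.4 1 0.8 0 0 -0.45;0.4 1 0.8 0 0 -0.45;0.4 1 0.8 0 0 -0.45;0.4 1 0.8 0 0 -0.45;0.4 1 0.8 0 0 -0.45;0.4 1 0.8 0 0 -0.45", "claw": -1}}

```text
clock: 1.1
tool_pos: [0.3217, -0.3754, 0.3907]
tool_rot: [[0.999, -0.037, -0.0], [-0.037, -0.999, 0.001], [-0.0, -0.001, -1.0]]
force: [-0.2, -0.2, -0.3]
opening: 0.015
gripper_force: 0.0
```

>>> {"method": "play_rows", "body": {"increments": "0.2 1 0 0 0 0;0.2 1 0 0 0 0;0.2 1 0 0 0 0;0.2 1 0 0 0 0;0.2 1 0 0 0 0;0.2 1 0 0 0 0;0.2 1 0 0 0 0;0 0 0 0 0 0"}}

```text
clock: 2.1
tool_pos: [0.3567, -0.2003, 0.3905]
tool_rot: [[0.999, -0.033, 0.0], [-0.033, -0.999, 0.0], [0.0, -0.0, -1.0]]
force: [-0.2, -0.2, 0.3]
opening: 0.0005
gripper_force: 0.0
```

```bash
python3 - <<'E'
from h import *
import pickle
o=robot.get_obs(); im=robot.snapshot('wrist')[:,:,::-1]; cv2.imwrite('pics/w1.png',im); pickle.dump(dict(o),open('w1.pkl','wb'))
print(o['clock'],o['tool_pos'],o['force'],np.round(o['tool_rot'],3).tolist()); c=cam('wrist',o); print(c[0],c[3],-c[4].T@c[5],c[4])
E
```

```text
2.1 [ 0.35669471 -0.20031019  0.39047739] [-0.19583295 -0.21662629  0.29821873] [[0.999, -0.033, 0.0], [-0.033, -0.999, 0.0], [0.0, -0.0, -1.0]]
303.1588901262098 -0.04123235654540751 [ 0.42733239 -0.20182275  0.54462575] [[-3.32547956e-02 -9.99446905e-01 -5.49934994e-05]
 [-9.65852285e-01  3.21228488e-02  2.57094314e-01]
 [-2.56950350e-01  8.60273447e-03 -9.66386315e-01]]
```

View pics/w1.png

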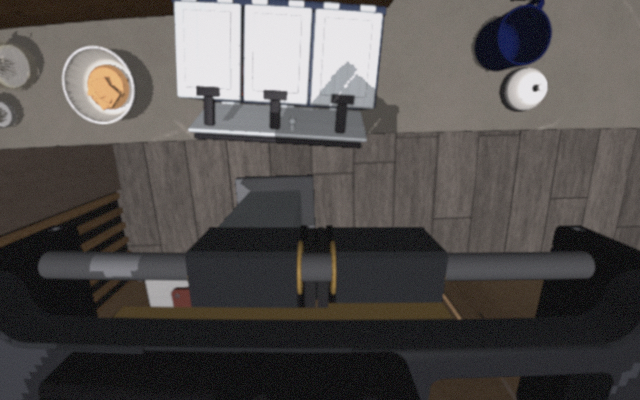

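The wrist view shows the three tabs with front ends at about (209,125), (275,129) and (341,133). The black flap bar runs from (190,136) to (366,145), and the bowl, mug and bell stand well clear. I'll take a second view from a shifted position.

>>> {"method": "play_rows", "body": {"increments": "0 1 0 0 0 0;0 1 0 0 0 0;0 1 0 0 0 0;0 1 0 0 0 0;0 0 0 0 0 0;0 0 0 0 0 0"}}

```text
clock: 2.9
tool_pos: [0.3565, -0.1023, 0.3904]
tool_rot: [[0.999, -0.036, -0.0], [-0.036, -0.999, -0.0], [-0.0, 0.0, -1.0]]
force: [-0.7, -1.1, -0.3]
opening: 0.0003
gripper_force: 0.0
```

```bash
cat > det.py <<'E'
from h import *
import pickle
o=robot.get_obs(); im=np.ascontiguousarray(robot.snapshot('wrist')[:,:,::-1]); cv2.imwrite('pics/w2.png',im); pickle.dump(dict(o),open('w2.pkl','wb'))
o1=pickle.load(open('w1.pkl','rb')); c1=cam('wrist',o1); c2=cam('wrist',o); i1=cv2.imread('pics/w1.png')
def tip(img,c,X):
    # tab outline: dark blob around the expected place
    u,v=proj(c,X).astype(int); g=cv2.cvtColor(img,cv2.COLOR_BGR2GRAY).astype(float)
    w=g[v-30:v+20,u-22:u+22]; m=(w<65).astype(np.uint8)
    n,l,s,ce=cv2.connectedComponentsWithStats(m); 
    k=max(range(1,n),key=lambda i:s[i][4] if s[i][3]<40 else 0)
    ys,xs=np.nonzero(l==k); return u,v,s[k],ys,xs,l==k,u-22,v-30
P=[]
for X in [(.425,-.068,.1395),(.425,-.155,.1395),(.425,-.24,.1395)]:
    r=[]
    for img,c in ((i1,c1),(im,c2)):
        u,v,s,ys,xs,m,x0,y0=tip(img,c,X)
        b=ys.max(); lo=(ys>=b-12)&(ys<=b-2)
        uc=xs[lo].mean()+x0; r.append((uc,b+y0+.5)); print(np.round((uc,b+y0),1),s)
    t,e=tri([ray(c1,*r[0]),ray(c2,*r[1])]); print('tabfront',np.round(t,4),np.round(e,4), np.round(onz(c1,*r[0],.1395),4),np.round(onz(c2,*r[1],.1395),4))
print(o['clock'],o['tool_pos'])
E
python3 det.py; python3 -c "
import cv2
a=cv2.imread('pics/w2.png')[60:180,180:480];cv2.imwrite('pics/w2z.png',cv2.resize(a,None,fx=2.6,fy=2.6,interpolation=2))"
```

```text
[208.8 124. ] [  7   0  18  33 220]
[286.4 138. ] [  0  42  44   8 272]
tabfront [ 0.4134 -0.0695  0.1706] [0.0104 0.0104] [ 0.4232 -0.0612  0.1395] [ 0.4012 -0.0641  0.1395]
[274.5 128. ] [ 12   9  10  30 225]
[349. 125.] [  0   1  44  38 544]
tabfront [ 0.4148 -0.1468  0.1384] [0.0001 0.0001] [ 0.4148 -0.147   0.1395] [ 0.4149 -0.1467  0.1395]
[340. 132.] [  9   7  34  38 478]
[413.9 129. ] [ 10   8  24  37 417]
tabfront [ 0.4068 -0.2327  0.1369] [0.0002 0.0002] [ 0.4068 -0.2325  0.1395] [ 0.4071 -0.2318  0.1395]
2.9 [ 0.3565406  -0.10234582  0.39036068]
```

View pics/w2z.png

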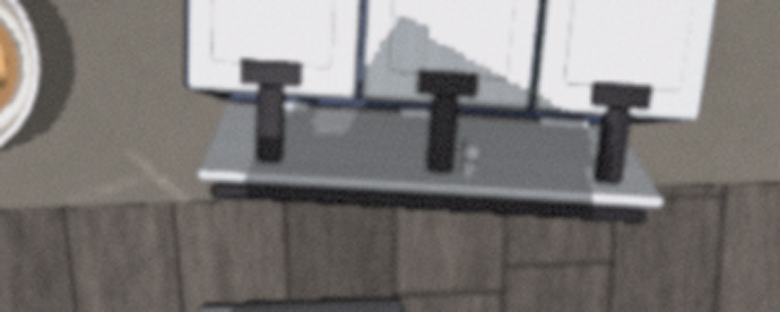

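The crop shows the left tab front at (283.5,121.5) in full w2 pixels. The black flap bar's centre line runs from about (261.5,133) to (428,142).

```bash
python3 - <<'E'
from h import *
import pickle
o1=pickle.load(open('w1.pkl','rb'));o2=pickle.load(open('w2.pkl','rb')); c1=cam('wrist',o1); c2=cam('wrist',o2)
L,e=tri([ray(c1,208.8,124.8),ray(c2,283.5,121.5)]);print(L,e)
xp=np.array([.9955,-.094,0]);yp=np.array([.094,.9955,0]);O=np.array([.5044,-.1555,0])
th=np.linspace(0,.8,801); bp=lambda t,y:O+xp*(-.064-.010*np.cos(t)-.096*np.sin(t))+yp*y+np.array([0,0,.016+.096*np.cos(t)-.01*np.sin(t)])
for uv,y in (((261.5,133),.118),((428,142),-.118)):
    d=[np.linalg.norm(proj(c2,bp(t,y))-uv) for t in th]; i=int(np.argmin(d)); print(th[i],d[i],bp(th[i],-.043))
print('gap shut',bp(0,-.043),'tool',o2['tool_pos'])
# second check from fixed top camera: tab fronts
ct=cam('top'); 
for y in(.086,0,-.086): print(proj(ct,O-.09*xp+yp*y+[0,0,.138]))
E
```

```text
[ 0.42298232 -0.06186507  0.14175557] [0.00015044620487012931, 0.00015044620487011563]
0.369 1.9000858195737902 [ 0.39289134 -0.18815897  0.10193127]
0.35000000000000003 1.3082513471197672 [ 0.39452449 -0.18831318  0.1027508 ]
gap shut [ 0.426691  -0.1913505  0.112    ] tool [ 0.3565406  -0.10234582  0.39036068]
[330.347609   213.25415277]
[354.11681338 215.74972399]
[377.90390262 218.24828377]
```

>>> {"method": "play_rows", "body": {"increments": "-0.06 -0.43 -1 0 0 -0.06;-0.06 -0.43 -1 0 0 -0.06;-0.06 -0.43 -1 0 0 -0.06;-0.06 -0.43 -1 0 0 -0.06;-0.06 -0.43 -1 0 0 -0.06;-0.06 -0.43 -1 0 0 -0.06;-0.06 -0.43 -1 0 0 -0.06;-0.06 -0.43 -1 0 0 -0.06"}}

```text
clock: 3.95
tool_pos: [0.3441, -0.1887, 0.1895]
tool_rot: [[0.996, -0.094, -0.0], [-0.094, -0.996, -0.0], [-0.0, 0.0, -1.0]]
force: [0.9, -0.2, 0.2]
opening: 0.0
gripper_force: 0.0
```

>>> {"method": "play_rows", "body": {"increments": "0 0 -1 0 0 0;0 0 -1 0 0 0;0 0 -1 0 0 0;0 0 -0.6 0 0 0;0 0 0 0 0 0;0 0 0 0 0 0"}}

```text
clock: 4.7
tool_pos: [0.345, -0.1881, 0.1014]
tool_rot: [[0.996, -0.093, 0.001], [-0.093, -0.996, -0.001], [0.001, 0.001, -1.0]]
force: [0.0, -0.3, 0.6]
opening: 0.0002
gripper_force: 0.0
```

>>> {"method": "play_rows", "body": {"increments": "0.4 -0.04 0 0 0 0;0.4 -0.04 0 0 0 0;0.3 -0.03 0 0 0 0;0.3 -0.03 0 0 0 0;0.3 -0.03 0 0 0 0;0 0 0 0 0 0"}}

```text
clock: 5.45
tool_pos: [0.3876, -0.1917, 0.1005]
tool_rot: [[0.996, -0.092, 0.0], [-0.092, -0.996, 0.0], [0.0, -0.0, -1.0]]
force: [-0.9, 0.9, 0.7]
opening: 0.0005
gripper_force: 0.0
```

>>> {"method": "play_rows", "body": {"increments": "0.25 0 0 0 0 0;0.2 0 0 0 0 0;0.2 0 0 0 0 0;0.2 0 0 0 0 0;0 0 0 0 0 0"}}

```text
clock: 6.08
tool_pos: [0.409, -0.1917, 0.1006]
tool_rot: [[0.996, -0.093, 0.001], [-0.093, -0.996, -0.0], [0.001, -0.0, -1.0]]
force: [-0.5, 1.0, 0.2]
opening: 0.0004
gripper_force: 0.0
```

>>> {"method": "play_rows", "body": {"increments": "0.1 0 0 0 0 0;0.1 0 0 0 0 0;0 0 0 0 0 0"}}

```text
clock: 6.45
tool_pos: [0.4137, -0.1917, 0.1005]
tool_rot: [[0.996, -0.093, 0.001], [-0.093, -0.996, 0.0], [0.001, -0.0, -1.0]]
force: [-0.5, -0.4, -0.0]
opening: 0.0002
gripper_force: 0.0
```

>>> {"method": "play_rows", "body": {"increments": "0.1 0 0 0 0 0;0.1 0 0 0 0 0;0 0 0 0 0 0"}}

```text
clock: 6.82
tool_pos: [0.4154, -0.1916, 0.1002]
tool_rot: [[0.996, -0.092, -0.007], [-0.092, -0.996, 0.001], [-0.007, -0.0, -1.0]]
force: [-15.6, -0.9, 10.5]
opening: 0.0003
gripper_force: 7.4
```

```bash
python3 - <<'E'
from h import *
o=robot.get_obs(); im=robot.snapshot('wrist')[:,:,::-1]; cv2.imwrite('pics/w3.png',im); print(o['tool_pos'],o['force'])
E
```

```text
[ 0.41537779 -0.19161126  0.10022985] [-15.64074549  -0.94616043  10.54710878]
```

View pics/w3.png

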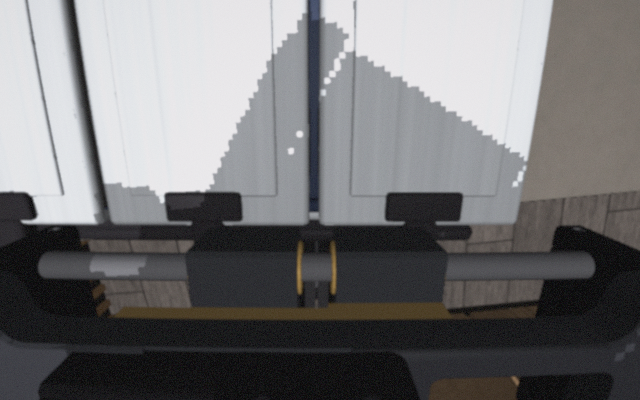

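The wrist view shows the bar tucked under the lid edge, with its end at (465,232), and no flap showing in front of it. The reaction rose to 15 N at a hard stop, so the flap is seated. I'll back off and go to the left lid.

>>> {"method": "play_rows", "body": {"increments": "0 0 0 0 0 0;-0.5 0 0 0 0 0;-0.5 0 0 0 0 0;-0.6 0 0 0 0 0;0 0 1 0 0 0;0 0 1 0 0 0;0 0 1 0 0 0;0 0 0.2 0 0 0"}}

```text
clock: 7.88
tool_pos: [0.3788, -0.1924, 0.1822]
tool_rot: [[0.996, -0.093, 0.003], [-0.093, -0.996, -0.002], [0.003, 0.002, -1.0]]
force: [-0.1, -0.9, -0.3]
opening: 0.0008
gripper_force: 0.0
```

```bash
python3 - <<'E'
from h import *
o=robot.get_obs(); im=robot.snapshot('top')[:,:,::-1]; cv2.imwrite('pics/t4.png',im); w=robot.snapshot('wrist')[:,:,::-1]; cv2.imwrite('pics/w4.png',w);print(o['tool_pos'],o['force'])
E
```

```text
[ 0.37882099 -0.19241175  0.18223936] [-0.1345659  -0.92763508 -0.30965597]
```

View pics/w4.png

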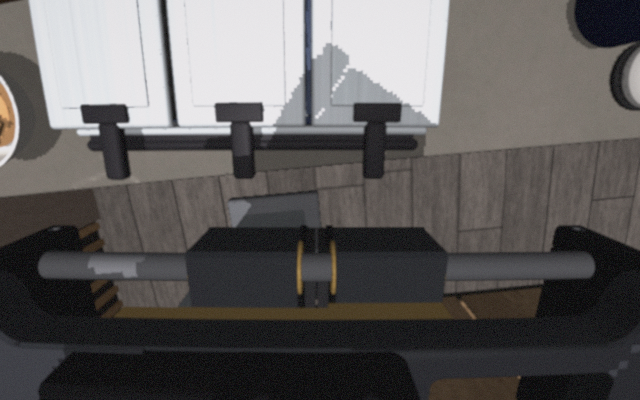

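The flap is shut: the bar runs along row 143, behind the tab ends at row 178. I'll check the model against these pixels.

```bash
python3 - <<'E'
from h import *
o=robot.get_obs(); c=cam('wrist',o)
xp=np.array([.9955,-.094,0]);yp=np.array([.094,.9955,0]);O=np.array([.5044,-.1555,0])
for y in(.086,0,-.086): print(proj(c,O-.09*xp+yp*y+[0,0,.1395]))
for t in (0,.05,.14):
  print(t,[np.round(proj(c,O+xp*(-.064-.010*np.cos(t)-.096*np.sin(t))+yp*y+np.array([0,0,.016+.096*np.cos(t)-.01*np.sin(t)]))) for y in (.118,-.118)])
E
```

```text
[116.59048452 177.79762974]
[244.28962599 177.53421798]
[375.26368688 177.58248105]
0 [array([ 95., 150.]), array([413., 149.])]
0.05 [array([ 97., 156.]), array([412., 155.])]
0.14 [array([100., 167.]), array([410., 166.])]
```

>>> {"method": "play_rows", "body": {"increments": "0.5 0.65 0 0 0 0;0.5 0.65 0 0 0 0;0.5 0.65 0 0 0 0;0.5 0.65 0 0 0 0;0.45 0.6 0 0 0 0;0.45 0.6 0 0 0 0;0.45 0.6 0 0 0 0;0.4 0.65 0 0 0 0"}}

```text
clock: 8.98
tool_pos: [0.4713, -0.0647, 0.1787]
tool_rot: [[0.996, -0.093, -0.003], [-0.093, -0.996, 0.001], [-0.003, -0.001, -1.0]]
force: [0.3, 0.6, -0.9]
opening: 0.0003
gripper_force: 0.0
```

>>> {"method": "play_rows", "body": {"increments": "0 0 -0.6 0 0 0;0 0 -0.4 0 0 0;0 0 -0.25 0 0 0;0 0 0 0 0 0"}}

```text
clock: 9.48
tool_pos: [0.4714, -0.0658, 0.1486]
tool_rot: [[0.996, -0.094, -0.001], [-0.094, -0.996, 0.0], [-0.001, -0.0, -1.0]]
force: [-0.7, 0.4, 0.8]
opening: 0.0003
gripper_force: 0.0
```

>>> {"method": "play_rows", "body": {"increments": "0 0 -0.06 0 0 0;0 0 0 0 0 0"}}

```text
clock: 9.72
tool_pos: [0.4721, -0.0657, 0.1479]
tool_rot: [[0.996, -0.093, 0.0], [-0.093, -0.996, -0.0], [0.0, 0.0, -1.0]]
force: [-0.4, 0.2, 0.4]
opening: 0.0006
gripper_force: 0.2
```

>>> {"method": "play_rows", "body": {"increments": "0 0 -0.05 0 0 0;0 0 0 0 0 0"}}

```text
clock: 9.98
tool_pos: [0.4721, -0.0657, 0.1477]
tool_rot: [[0.996, -0.093, 0.0], [-0.093, -0.996, -0.001], [0.0, 0.001, -1.0]]
force: [-3.9, -0.9, 8.5]
opening: 0.0005
gripper_force: 4.2
```

The left lid is rigid: 8.5 N with no give. Next is the middle lid.

>>> {"method": "play_rows", "body": {"increments": "0 0 0.8 0 0 0;-0.1 -0.9 0 0 0 0;-0.1 -0.9 0 0 0 0;-0.1 -0.9 0 0 0 0;0 -0.75 0 0 0 0;0 0 -0.5 0 0 0;0 0 -0.2 0 0 0;0 0 0 0 0 0"}}

```text
clock: 10.98
tool_pos: [0.4642, -0.1508, 0.1482]
tool_rot: [[0.996, -0.092, -0.001], [-0.092, -0.996, 0.001], [-0.001, -0.001, -1.0]]
force: [1.2, -0.5, -0.2]
opening: 0.0006
gripper_force: 0.0
```

>>> {"method": "play_rows", "body": {"increments": "0 0 -0.05 0 0 0;0 0 0 0 0 0"}}

```text
clock: 11.22
tool_pos: [0.4646, -0.1511, 0.1478]
tool_rot: [[0.996, -0.092, -0.0], [-0.092, -0.996, 0.001], [-0.0, -0.0, -1.0]]
force: [-1.3, 1.6, 2.2]
opening: 0.0007
gripper_force: 1.1
```

>>> {"method": "play_rows", "body": {"increments": "0 0 -0.06 0 0 0;0 0 0 0 0 0"}}

```text
clock: 11.48
tool_pos: [0.4647, -0.1511, 0.1476]
tool_rot: [[0.996, -0.092, 0.0], [-0.092, -0.996, 0.001], [-0.0, -0.001, -1.0]]
force: [-4.9, 3.6, 12.3]
opening: 0.0004
gripper_force: 5.9
```

The middle lid is rigid too. Next is the right lid.

>>> {"method": "play_rows", "body": {"increments": "0 0 0.8 0 0 0;-0.1 -0.9 0 0 0 0;-0.1 -0.9 0 0 0 0;-0.1 -0.9 0 0 0 0;0 -0.75 0 0 0 0;0 0 -0.5 0 0 0;0 0 -0.2 0 0 0;0 0 0 0 0 0"}}

```text
clock: 12.48
tool_pos: [0.4565, -0.2368, 0.1477]
tool_rot: [[0.996, -0.092, -0.002], [-0.092, -0.996, 0.001], [-0.002, -0.001, -1.0]]
force: [-0.2, 1.2, 0.8]
opening: 0.0008
gripper_force: 0.0
```

>>> {"method": "play_rows", "body": {"increments": "0 0 -0.06 0 0 0;0 0 0 0 0 0"}}

```text
clock: 12.72
tool_pos: [0.4573, -0.2376, 0.1475]
tool_rot: [[0.996, -0.092, 0.0], [-0.092, -0.996, -0.0], [0.0, 0.0, -1.0]]
force: [1.3, -1.1, 0.4]
opening: 0.0002
gripper_force: 0.1
```

>>> {"method": "play_rows", "body": {"increments": "0 0 -0.06 0 0 0;0 0 0 0 0 0"}}

```text
clock: 12.98
tool_pos: [0.4573, -0.2379, 0.146]
tool_rot: [[0.996, -0.093, 0.001], [-0.093, -0.996, -0.0], [0.001, 0.0, -1.0]]
force: [0.5, 0.8, 1.4]
opening: 0.0004
gripper_force: 0.5
```

>>> {"method": "play_rows", "body": {"increments": "0 0 -0.12 0 0 0;0 0 0 0 0 0"}}

```text
clock: 13.22
tool_pos: [0.4574, -0.238, 0.143]
tool_rot: [[0.996, -0.093, 0.001], [-0.093, -0.996, -0.0], [0.001, 0.0, -1.0]]
force: [1.0, 1.5, 1.9]
opening: 0.0003
gripper_force: 1.4
```

The right lid gives, sinking 4.5 mm under about 2 N, so it is the loose one. One firmer tap, then I'll go to its tab.

>>> {"method": "play_rows", "body": {"increments": "0 0 -0.06 0 0 0;0 0 0 0 0 0"}}

```text
clock: 13.48
tool_pos: [0.4574, -0.2381, 0.1421]
tool_rot: [[0.996, -0.093, 0.001], [-0.093, -0.996, -0.0], [0.001, 0.0, -1.0]]
force: [-1.1, 2.2, 6.5]
opening: 0.0004
gripper_force: 3.6
```

>>> {"method": "play_rows", "body": {"increments": "0 0 0.5 0 0 0;0 0 1 0 0 0;0 0 0.7 0 0 0;-0.85 0.1 0 0 0 0;-0.85 0.1 0 0 0 0;0 0 0 0 0 0;0 0 0 0 0 0", "claw": -0.08, "grip_force": 15}}

```text
clock: 14.35
tool_pos: [0.415, -0.2332, 0.1967]
tool_rot: [[0.996, -0.093, 0.001], [-0.093, -0.996, -0.001], [0.001, 0.0, -1.0]]
force: [0.1, 0.9, 0.8]
opening: 0.0398
gripper_force: 0.0
```

```bash
python3 - <<'E'
from h import *
o=robot.get_obs(); im=robot.snapshot('wrist')[:,:,::-1]; cv2.imwrite('pics/w5.png',im); print(o['tool_pos'],o['force'],o['opening'])
E
```

```text
[ 0.41501748 -0.2332004   0.19665745] [0.07465527 0.94234138 0.76760003] 0.03977855317323632
```

View pics/w5.png

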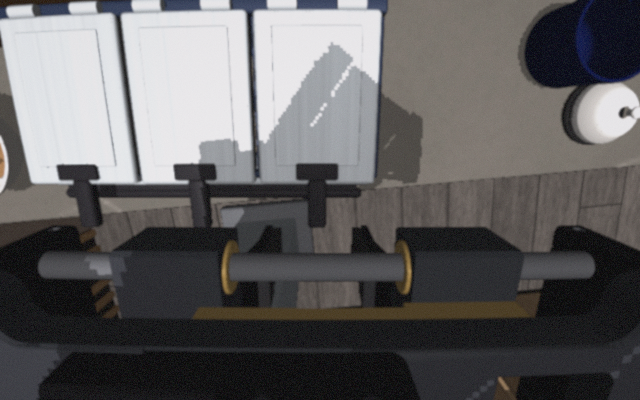

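The view shows the right tab at (317,205), centred between the open fingers (about 235–405), with the flap and lids still shut. Now I'll go down and pinch it.

>>> {"method": "play_rows", "body": {"increments": "0 0 -0.8 0 0 0;0 0 -0.8 0 0 0;0 0 -0.6 0 0 0;0 0 -0.3 0 0 0;0 0 0 0 0 0"}}

```text
clock: 15.02
tool_pos: [0.4145, -0.2328, 0.1334]
tool_rot: [[0.996, -0.093, -0.001], [-0.093, -0.996, 0.001], [-0.001, -0.001, -1.0]]
force: [0.4, -1.1, 0.4]
opening: 0.0404
gripper_force: 0.0
```

>>> {"method": "play_rows", "body": {"increments": "0 0 0 0 0 0;0 0 0 0 0 0;0 0 0 0 0 0;0 0 0 0 0 0", "claw": -1, "grip_force": 15}}

```text
clock: 15.52
tool_pos: [0.4147, -0.2335, 0.1342]
tool_rot: [[0.996, -0.093, 0.001], [-0.093, -0.996, -0.001], [0.001, 0.001, -1.0]]
force: [-0.0, -1.8, -0.7]
opening: 0.0141
gripper_force: 15.0
```

>>> {"method": "play_rows", "body": {"increments": "0.02 0 0.31 0.01 0.13 0;0.02 0 0.31 0.01 0.13 0;0.05 -0.005 0.3 0.01 0.13 0;0.05 -0.005 0.3 0.01 0.13 0;0.085 -0.008 0.295 0.01 0.13 0;0.085 -0.008 0.295 0.01 0.13 0;0.115 -0.01 0.285 0.01 0.13 0;0.115 -0.01 0.285 0.01 0.13 0"}}

```text
clock: 16.52
tool_pos: [0.4279, -0.2347, 0.1939]
tool_rot: [[0.988, -0.093, -0.126], [-0.092, -0.996, 0.009], [-0.127, 0.003, -0.992]]
force: [-0.6, -5.4, -1.9]
opening: 0.0137
gripper_force: 15.0
```

>>> {"method": "play_rows", "body": {"increments": "0.15 -0.015 0.265 0.01 0.13 0;0.15 -0.015 0.265 0.01 0.13 0;0.175 -0.016 0.25 0.01 0.13 0;0.175 -0.016 0.25 0.01 0.13 0;0.205 -0.02 0.23 0.01 0.13 0;0.205 -0.02 0.23 0.01 0.13 0;0.23 -0.02 0.2 0.01 0.13 0;0.23 -0.02 0.2 0.01 0.13 0"}}

```text
clock: 17.52
tool_pos: [0.4652, -0.2382, 0.2414]
tool_rot: [[0.964, -0.093, -0.251], [-0.091, -0.996, 0.018], [-0.251, 0.005, -0.968]]
force: [-3.7, -4.5, 2.4]
opening: 0.014
gripper_force: 15.0
```

>>> {"method": "play_rows", "body": {"increments": "0 0 0 0 0 0;0 0 0 0 0 0;0 0 0 0 0 0;0 0 0 0 0 0"}}

```text
clock: 18.02
tool_pos: [0.4654, -0.2382, 0.2415]
tool_rot: [[0.964, -0.093, -0.249], [-0.091, -0.996, 0.018], [-0.25, 0.005, -0.968]]
force: [-3.1, -4.9, 3.5]
opening: 0.0138
gripper_force: 15.0
```

```bash
python3 - <<'E'
from h import *
o=robot.get_obs(); a=robot.snapshot('wrist')[:,:,::-1]; b=robot.snapshot('scene')[190:260,285:365,::-1]
p=np.zeros((580,650,3),np.uint8); p[:400,:640]=a; p[400:575,:200]=cv2.resize(b,(200,175)); cv2.imwrite('pics/f.png',p); print(o['tool_pos'],o['force'],o['opening'],o['gripper_force'])
E
```

```text
[ 0.46539854 -0.23818967  0.24149751] [-3.12693832 -4.85671911  3.51885454] 0.013844347734154265 15.002282112836838
```

View pics/f.png

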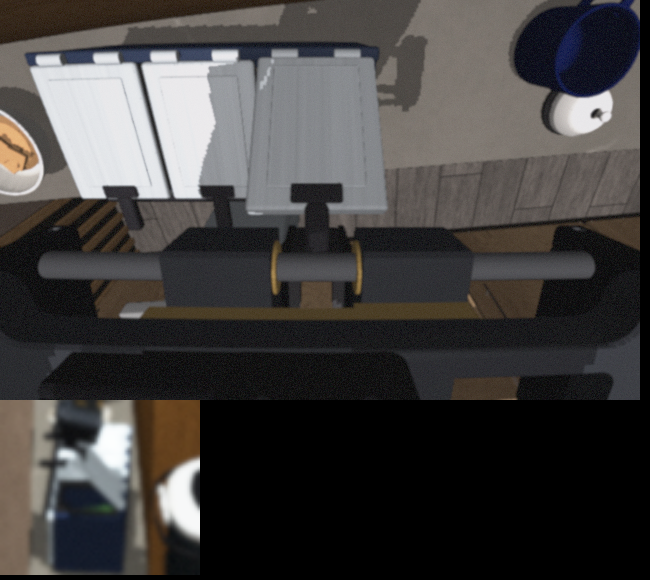

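The right lid stands raised about 50°, with its tab held between the fingers at (317,220). The other two lids and the flap are shut, and the arm is still.

```bash
python3 -c "
from rig import robot
print(robot.sign_off())"
```

```text
the job is handed in; nothing more can be done
None
```

I pushed the flap shut onto its catch and tapped the lids from left to right; the right lid was the loose one, and I handed the job in with the gripper holding it open at about 0.9 rad, the other two lids and the flap shut, and nothing standing about disturbed (no verdict was returned).

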